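# Load the fat battery into the parrot's treat dispenser

### The arm

A 6-joint arm with a two-finger parallel gripper is mounted at the origin on the work surface. World frame = base frame: x ahead of the robot, y to its left, z up, the work surface at z = 0. Lengths are in m, angles in rad, forces in N, time in s.
With the tool pointing down it reaches from about 0.375 to 0.9 m from the base axis. Payload 3.1 kg.
Tool frame: the origin (TCP) lies at the very end of the fingers, on their centre line; the grasp point (between the pads) lies 19 mm behind it; z points along the fingers, y is the direction in which the jaws open and shut (so a half turn about z gives the same grasp; the last joint's range is limited). The gripper opens to 85 mm and grips with 20 to 120 N. Pads are 22 mm wide; open, the fingers measure 114 mm over their backs; the gripper's body (76 mm by 85 mm) begins 54 mm behind the grasp point. The pads swing forward as they close: fully open they stand 13 mm farther back than shut.
Start: joints at [-1.518, 0.527, 1.433, -0, 1.181, -0.178], TCP at [0.144, -0.608, 0.231] pointing down, gripper open.
Joint ranges: [-3.08, 3.08], [-0.75, 2.2], [0.22, 2.44], [-1.43, 4.57], [0, 2.65], [-2.85, 2.85]. Speed limits (rad/s): [2.79, 2.79, 3.14, 3.14, 3.14, 3.14].

### API

Orientations are given as a unit quaternion [x, y, z, w].
In Python, from station import manip gives the robot as it stands. The module is installed in compiled form; this text tells all that it offers.
- The arm moves only by the tool send_rows, never from a script. Its argument "commands" is a list of rows, each an object with "delta_pos": the shift along the world's x, y, z in cm, a list of three; "yaw": the turn about the world's z in rad. A call has 1 to 10 rows; each row shifts and turns the pose as measured when the row begins; what a row does not reach is not made up. A row lasts 1/8 s, in which the tool goes at most 62.5 mm and 10.7 degrees, less where a joint would pass 70% of its speed; a pose out of reach is approached as far as the arm can. A call is refused whole if a number of a shift passes 6.25 or a number of a turn 0.188, either way. A call with a gripper value outside its range is refused whole. "grip" is the closure, from -1 (fully open) to 1 (shut), set as the call begins (left out, the last holds). The fingers move at their own pace and stop on an object; "force" is the grip in N (left out, the last holds). Time passes only in rows, so rows that do not move let the fingers close. It gives the time, the measured TCP pose, the force and the opening at its end, in the units of the state.
- manip.sense(): the state, without advancing time (a new reading comes with each control period).
- manip.snapshot(name): name is "scene" or "top"; returns the picture (420x560x3 uint8, blue, green, red); there is no depth.
- manip.get_calibration(name): a dict with "fx", "fy", "cx", "cy" (pixels), "world_to_cam" (4x4, takes a point from world to camera coordinates). Camera axes: x right, y down, z forward; pixel columns grow to the right and rows downward; lengths in m; the calibration is good to about 2 mm. A picture is of the moment at which its call begins. get_calibration takes no time and is no camera call.
- manip.sign_off(): hands the job in, once; it reports no verdict.
The state is a dict: "t": time; "q": joint angles; "qd": joint speeds; "tau": joint torques, N m; "tcp_pos": TCP position; "tool_rot": TCP orientation; "force": force on the tool from outside, world axes, zero at the start; "ft_torque": the same for the moment, N m; "finger_gap": opening from 0.0 (shut) to 1.0 (fully open).
Only numpy, scipy, OpenCV 4.12 (cv2) and the standard library are available. Lean on these libraries where they do the work, as an engineer would, in place of code of your own. Each camera call takes 0.05 s, during which the arm holds its last target. There are 200 camera calls.

### The job

Put the fattest of the three batteries from the maple caddy into the open battery bay of the green treat dispenser: press its flat end against the bay's spring plate to push the spring back, then lower it past the retaining lip down onto the bay's two rails, so that the spring holds the nub end under the lip. Let go and leave it lying there fully home.

Things in the scene. Friction and masses are not known exactly. Their poses are not given: they have to be found in the camera images.
- cell_mid (a point): Centre of the battery to load: grey, 26 mm in diameter, 50 mm long overall, 66 g, the fattest of three lying parallel, 80 mm apart, in any order, on a maple caddy (others 14.5 x 50 and 17 x 36 mm). Starts 42 mm above the rack surface on rails 20 mm wide; the caddy's base plate below is 8 mm thick. y axis: along it from flat end to nub (x, z turn as it rolls); nubs start roughly to world +y.
- cell_nub (a point): Tip of that battery's nub (7.4 mm in diameter, 2.5 mm high), 25 mm from its centre along its y axis; its flat end is 25 mm the other way.
- bay (a point): The battery's centre when home in the dispenser's bay, 42 mm above the rack, 32 mm above the dispenser's base plate. z up; y along the bay from spring (-y) to lip (+y), within 21 degrees of world +y. Home, the battery lies along y, nub to +y, on two rails (20 mm wide over both, y -52 to +26 mm), nub touching a post 18 mm wide at y = +25 to +33 mm. Free room for fingers on both sides in x.
- lip (a point): Middle of the free edge of the retaining lip, at y = +17, z = +23 mm from bay, same axes. The lip is a tongue 18 mm wide and 4 mm thick (z +21 to +25 from bay) reaching from here to +y over the end post. Home, it covers the battery's last 8 mm; to go down past it, the nub end must be held more than 8 mm to -y of home.
- spring (a joint): Travel (m) of the upright steel spring plate, 26 mm wide: 0 free (face at y = -21 mm from bay), grows as pushed to -y, stop at 0.026; 0.004 with the battery home; 200 N/m, 0.6 N preload, smooth. z -11 to +58 mm from bay: a level battery held with its centre 41 to 45 mm above home clears the lip and meets it. Housing behind it: top +45 mm; tower beyond y = -100 mm: about +125 mm.
There are look-alikes about, which are no part of the job. What is shaped like the part that bears cell_mid but purple is not meant.

How it is judged:
On the way:
1. the battery, lined up with the bay and still above it, has pushed the spring plate back (value of joint spring above 0.008 m and z of cell_mid in the frame of bay above 0.012 m and y of cell_mid in the frame of bay below -0.002 m and x of cell_mid in the frame of bay between -0.015 and 0.015 m and y of cell_nub in the frame of bay above 0 m), for 0.1 s.
At the end, for the whole second after the job is handed in: The fattest battery rests on the bay's rails, nub under the lip, flat end on the spring plate: centre within 6 mm in height and 8 mm sideways of home, nub tip within 5 mm along the bay and at most 8 mm high, in line to 10 degrees, spring plate pushed back 1.5 to 9 mm (z of cell_mid in the frame of bay between -0.006 and 0.006 m and x of cell_mid in the frame of bay between -0.008 and 0.008 m and y of cell_nub in the frame of bay between 0.02 and 0.03 m and z of cell_nub in the frame of bay below 0.008 m and angle between the y axis of cell_mid and the y axis of bay, either way round below 0.17 rad and value of joint spring between 0.0015 and 0.009 m and linear speed of cell below 0.02 m/s); the robot touches nothing.
It also fails if it takes over 40 s, if anything falls off the work surface, if the arm or the gripper's body presses on something with over 40 N, if the wrist force passes 120 N, or if a joint passes its speed limit or range.

## Working session

There is one attempt and no reset: what is moved stays moved. The work goes in short steps, Python scripts to look and compute and a tool call to move; the robot and the scene stay as the last step left them, time stands still between calls to the robot, and variables do not carry over. Pictures are saved under pics/ and viewed, about 8 in all and at most 12, crops included, and the job is handed in when it is done.

Besides the shell and the picture viewer there is one more tool, called after ">>>" as name(argument=value, ...) on one line, values as JSON. send_rows: Moves the arm, as the interface text tells. Its arguments: {"type":"object","properties":{"commands":{"type":"array","items":{"type":"object","properties":{"delta_pos":{"type":"array","items":{"type":"number"}},"yaw":{"type":"number"}}}},"grip":{"type":"number"},"force":{"type":"number"}},"required":["commands"]}

```bash
mkdir -p pics
cat > h.py <<'E'
import numpy as np, cv2
from station import manip
def cal(n):
    c=manip.get_calibration(n); K=np.array([[c['fx'],0,c['cx']],[0,c['fy'],c['cy']],[0,0,1]]); return K,np.array(c['world_to_cam'])
def ray(n,uv,z):
    K,T=cal(n); R=T[:3,:3]; o=-R.T@T[:3,3]; d=R.T@np.linalg.inv(K)@np.array([uv[0],uv[1],1.]); return o+d*(z-o[2])/d[2]
def proj(n,p):
    K,T=cal(n); q=K@(T[:3,:3]@np.array(p)+T[:3,3]); return q[:2]/q[2]
E
python3 - <<'E'
from h import *
for n in('top','scene'):
    im=manip.snapshot(n); cv2.imwrite(f'pics/{n}0.png',im); K,T=cal(n); print(n,K[0,0],-T[:3,:3].T@T[:3,3],T[2,:3])
print(manip.sense())
E
```

```text
top 480.7699212821879 [0.52467954 0.05404985 0.7855336 ] [ 0.02947469  0.02276565 -0.99930624]
scene 493.31458050837807 [ 0.78689528 -0.29860915  0.61514559] [-0.34681643  0.53378666 -0.77122641]
{'t': 0.1, 'q': array([-1.51750145e+00,  5.28368491e-01,  1.43379141e+00, -1.38485026e-05,
        1.18141227e+00, -1.78488926e-01]), 'qd': array([ 1.49910903e-03, -8.59682689e-05, -4.04381547e-03,  1.35197401e-03,
        2.76238958e-03, -1.87436659e-03]), 'tau': array([-2.95286918e-04, -4.43304527e+01, -1.78586054e+01, -2.53204880e-04,
        3.84891275e-03,  9.28818110e-06]), 'tcp_pos': array([ 0.14356738, -0.60761322,  0.23042889]), 'tool_rot': array([ 9.93291255e-01,  1.15635213e-01,  5.55247004e-05, -9.88220459e-04]), 'force': array([ 0.3547104 , -0.39557422, -0.49779131]), 'ft_torque': array([-0.01161943,  0.01291598, -0.01439903]), 'finger_gap': 1.0003833730353253}
```

View pics/top0.png

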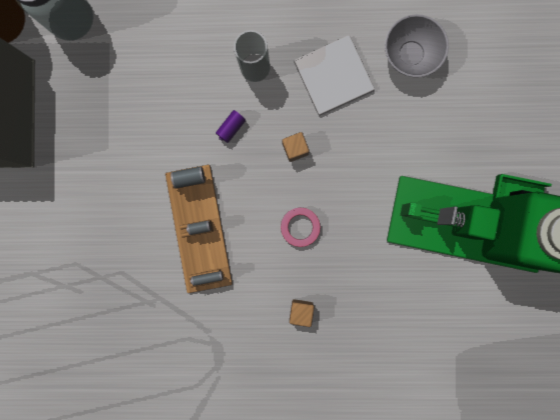

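View pics/scene0.png

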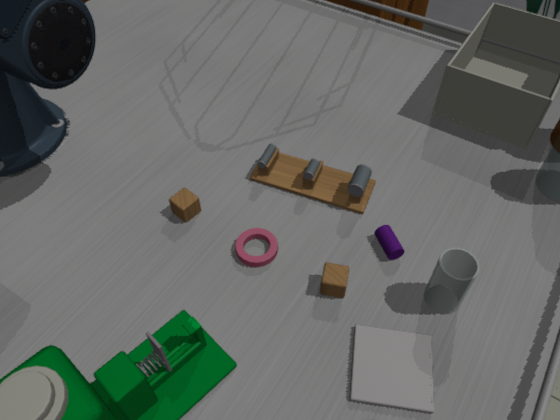

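Top view: the fat grey cell is at (188,178), the 17x36 cell at (198,228) and the thin cell at (206,279). The purple decoy is at (231,126). The bay is at about (435,214), with the lip to the left (+y) and the spring at about (455,216). I choose the cell at (188,178) and will check it in one close crop.

Run:
```python
from h import *
t=cv2.imread('pics/top0.png'); s=cv2.imread('pics/scene0.png')
f=lambda im,x,y,w,h,k:cv2.resize(im[y:y+h,x:x+w],None,fx=k,fy=k,interpolation=cv2.INTER_CUBIC)
a=np.hstack([f(t,395,175,100,75,4),f(t,160,155,100,75,4)]); b=np.hstack([f(s,120,300,100,75,4),f(s,325,145,100,75,4)])
a=np.vstack([a,b]); a=np.clip(a.astype(float)*1.5,0,255).astype(np.uint8); cv2.imwrite('pics/crop1.png',a)
hsv=cv2.cvtColor(t,cv2.COLOR_BGR2HSV)
print(ray('top',(188,178),0.042),ray('scene',(360,181),.042),ray('top',(435,214),.042))
for p in [(.5,.1,0),(.6,.1,0),(.5,.2,0)]: print(p,proj('top',p),proj('scene',p))
```

```text
[0.60480301 0.21403096 0.042     ] [0.60611217 0.21147932 0.042     ] [ 0.54503441 -0.16700851  0.042     ]
(0.5, 0.1, 0) [263.20826388 243.89999178] [265.21162938 215.56485379]
(0.6, 0.1, 0) [262.72929103 182.82711268] [319.61080413 243.38039717]
(0.5, 0.2, 0) [202.23210649 244.39861803] [298.04487796 176.98070395]
```

View pics/crop1.png

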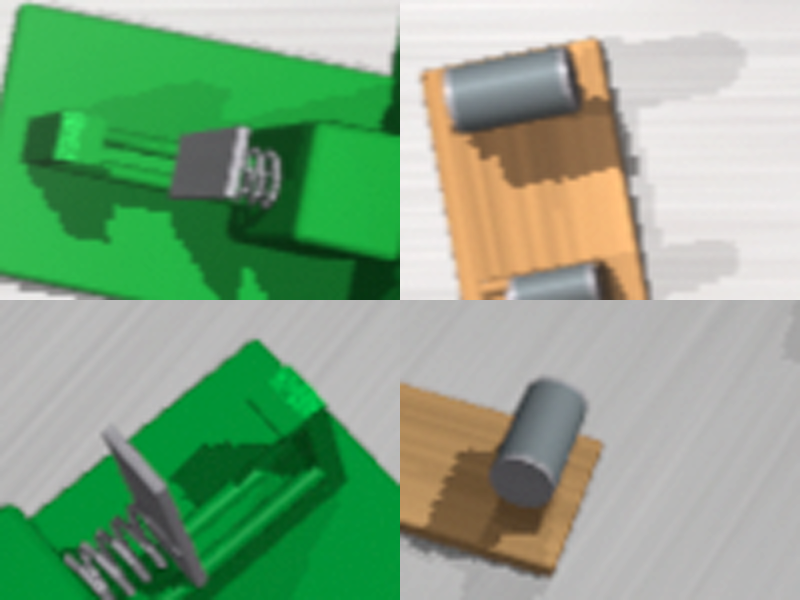

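Crop: the chosen cell (left end at crop (450,98), right end at (573,78)) is the fattest on the caddy, and it is grey with its flat end to -y. The lip top is at about crop (60–104, 112–163) and the plate's top edge runs (245,128)–(230,197). Next I measure the axes.

Run:
```python
from h import *
t=cv2.imread('pics/top0.png'); h=cv2.cvtColor(t,cv2.COLOR_BGR2HSV)
g=((h[...,0]>45)&(h[...,0]<80)&(h[...,1]>150)).astype(np.uint8)
def ang(p,z):
    vx,vy,x,y=cv2.fitLine(np.array(p,np.float32),cv2.DIST_HUBER,0,.01,.01).ravel()
    a=ray('top',(x-40*vx,y-40*vy),z);b=ray('top',(x+40*vx,y+40*vy),z); d=b-a; 
    return np.degrees(np.arctan2(d[1],d[0])),(x,y)
cols=range(405,485)
print('top edge',ang([(c,np.argmax(g[150:,c])+150) for c in cols],.01))
print('bot edge',ang([(c,np.max(np.nonzero(g[:300,c])[0])) for c in cols],.01))
print('left',ang([(np.argmax(g[r,370:])+370,r) for r in range(185,235)],.0))
# lip top bright mask
P=lambda u,v,x0=395,y0=175:((u+.5)/4-.5+x0,(v+.5)/4-.5+y0)
print('lip edge',ray('top',P(106,113),.067),ray('top',P(99,164),.067))
print('lip patch HSV',h[193:217,399:424,2][::3])
print('plate top',ray('top',P(249,128),.1),ray('top',P(228,197),.1))
print('plate topfront',ray('top',P(240,128),.1),ray('top',P(225,195),.1))
print('plate bot',ray('top',P(182,132),.031),ray('top',P(171,195),.031))
# cell mask
s=t[160:200,160:215].astype(int); hh=h[160:200,160:215]
m=((hh[...,1]<110)&(hh[...,0]>80)&(hh[...,0]<125)&(hh[...,2]>40)).astype(np.uint8)
cs=cv2.findContours(m,0,1)[0]; c=max(cs,key=cv2.contourArea); r=cv2.minAreaRect(c+np.array([160,160])); print('cell',r,cv2.contourArea(c))
b=cv2.boxPoints(r); print(np.array([ray('top',p,.047) for p in b]).round(4));
```

```text
top edge (np.float64(-102.11596094124707), (np.float32(436.2), np.float32(183.4)))
bot edge (np.float64(-102.21068941509247), (np.float32(444.5), np.float32(252.6125)))
left (np.float64(-12.493970227364748), (np.float32(393.8), np.float32(209.5)))
lip edge [ 0.56109003 -0.13939907  0.067     ] [ 0.54215617 -0.13648591  0.067     ]
lip patch HSV [[125 125 125 125 125 125 125 125 124 124 123 124 124 124 124 123 123 123
  123 123 122 123 122 123 123]
 [124 124 124 124 124 124 124 124 124 124 124 124 124 124 123 123 123 122
  123 122 122 123 123 123 122]
 [125 125 125 125 125 125 124 124 123 124 124 124 123 124 124 124 124 123
  122 123 122 121 120 118 113]
 [125 125 125 125 124 124 123 121 120 118 114 110 114 118 118 117 116 114
  113 112 111 110 111 111 111]
 [125 123 111  84  67  63  63  62  62  62  71 109 150 159 153 147 143 132
  124 123 123 122 117 112 111]
 [124 115  90  66  61  62  61  61  62  64  90 123 133 139 149 143 127 124
  124 124 123 119 113 108 106]
 [123 107  74  63  61  61  61  61  63  77 115 138 135 141 143 142 125 123
  123 123 121 109  88  76  70]
 [116  91  66  61  60  59  58  54  57  88 119 122 135 146 141 128 122 123
  123 123 122 121 120 120 120]]
plate top [ 0.55359508 -0.1806995   0.1       ] [ 0.52925043 -0.17285664  0.1       ]
plate topfront [ 0.5536265  -0.17754022  0.1       ] [ 0.5299671  -0.17181776  0.1       ]
plate bot [ 0.55520264 -0.17839418  0.031     ] [ 0.53069    -0.17368575  0.031     ]
cell ((186.5470733642578, 176.8719940185547), (15.483526229858398, 28.25392723083496), 79.2156982421875) 394.0
[[0.614  0.239  0.047 ]
 [0.6217 0.1958 0.047 ]
 [0.5981 0.1914 0.047 ]
 [0.5904 0.2346 0.047 ]]
```

Cell: centre about (0.606, 0.214), axis at about 100.2°. Bay: about (0.547, -0.155), y axis at about 77.7°. The lip and the spring plate give the same bay centre within 1 mm. Tool y angle is q1 - q6, so I turn it +1.517 for the grasp.

>>> send_rows(commands=[{"delta_pos":[2.5,4.5,0],"yaw":0.084},{"delta_pos":[2.5,4.5,0],"yaw":0.084},{"delta_pos":[2.5,4.5,0],"yaw":0.084},{"delta_pos":[2.5,4.5,0],"yaw":0.084},{"delta_pos":[2.5,4.5,0],"yaw":0.084},{"delta_pos":[2.5,4.5,0],"yaw":0.084},{"delta_pos":[2.5,4.5,0],"yaw":0.084},{"delta_pos":[2.5,4.5,0],"yaw":0.084},{"delta_pos":[2.5,4.5,0],"yaw":0.084},{"delta_pos":[2.5,4.5,0],"yaw":0.084}], grip=-1, force=60)

```text
t: 1.35
tcp_pos: [0.3965, -0.1458, 0.2275]
tool_rot: [0.855, 0.519, 0.0, -0.002]
force: [0.2, -0.6, -0.1]
finger_gap: 1.001
```

```bash
cat >> h.py <<'E'
def st():
    s=manip.sense(); x,y,z,w=s['tool_rot']; a=np.arctan2(w*w-x*x+y*y-z*z,2*(x*y-w*z))
    print('t',round(s['t'],2),'tcp',s['tcp_pos'].round(4),'ytool',round(a,4),'gap',round(s['finger_gap'],3),'F',s['force'].round(1),'q6',round(s['q'][5],2)); return s['tcp_pos'],a
E
python3 -c "from h import *;st()"
```

```text
t 1.35 tcp [ 0.3965 -0.1458  0.2275] ytool -0.4806 gap 1.001 F [ 0.2 -0.6 -0.1] q6 -0.14
```

>>> send_rows(commands=[{"delta_pos":[2.6,4.5,0],"yaw":0.082},{"delta_pos":[2.6,4.5,0],"yaw":0.082},{"delta_pos":[2.6,4.5,0],"yaw":0.082},{"delta_pos":[2.6,4.5,0],"yaw":0.082},{"delta_pos":[2.6,4.5,-1],"yaw":0.082},{"delta_pos":[2.6,4.5,-1],"yaw":0.082},{"delta_pos":[2.6,4.5,-1],"yaw":0.082},{"delta_pos":[2.0,3.5,-1],"yaw":0.082},{"delta_pos":[0,0,0],"yaw":0}])

```text
t: 2.48
tcp_pos: [0.6035, 0.2206, 0.1835]
tool_rot: [0.631, 0.775, -0.001, -0.002]
force: [-1.4, -0.1, -0.2]
finger_gap: 1.001
```

Run:
```python
from h import *
st()
t=manip.snapshot('top'); s=manip.snapshot('scene')
f=lambda im,x,y,w,h,k:cv2.resize(im[y:y+h,x:x+w],None,fx=k,fy=k,interpolation=cv2.INTER_CUBIC)
a=np.hstack([f(t,120,100,160,160,2.5),f(s,260,80,160,160,2.5)]); cv2.imwrite('pics/c2.png',a)
```

```text
t 2.48 tcp [0.6035 0.2206 0.1835] ytool 0.2039 gap 1.001 F [-1.4 -0.1 -0.2] q6 -0.03
```

View pics/c2.png

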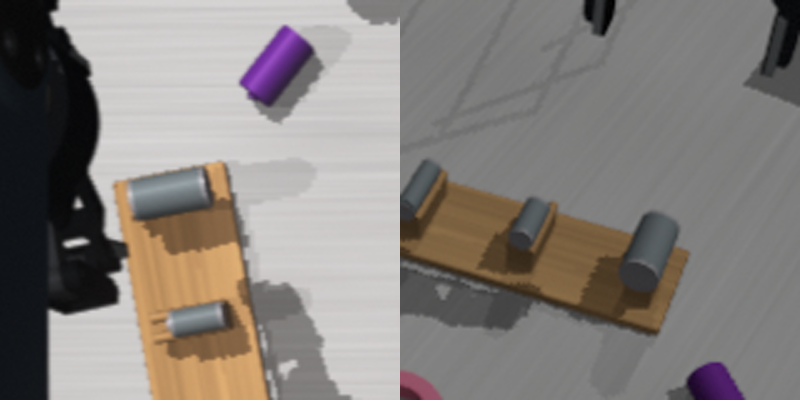

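Crop: the fat cell is at crop (170,192) left and (650,250) right and is untouched. The open fingers are above and around it as expected. I descend next.

>>> send_rows(commands=[{"delta_pos":[0.25,-0.65,-2],"yaw":-0.026},{"delta_pos":[0,0,-4]},{"delta_pos":[0,0,-4]},{"delta_pos":[0,0,-2]},{"delta_pos":[0,0,0]}])

```text
validation failed for argument at $.co...
```

```bash
python3 -c "from h import *;st()"
```

```text
t 2.58 tcp [0.6025 0.2181 0.1843] ytool 0.201 gap 1.005 F [-0.2 -0.2  0.1] q6 -0.03
```

>>> send_rows(commands=[{"delta_pos":[0.3,-0.4,-2],"yaw":-0.024},{"delta_pos":[0,0,-4],"yaw":0},{"delta_pos":[0,0,-4],"yaw":0},{"delta_pos":[0,0,-2],"yaw":0},{"delta_pos":[0,0,0],"yaw":0}])

```text
t: 3.2
tcp_pos: [0.6039, 0.2063, 0.0651]
tool_rot: [0.646, 0.763, -0.002, -0.001]
force: [-0.6, -0.1, 0.1]
finger_gap: 1.0
```

```bash
python3 -c "from h import *;st()"
```

```text
t 3.2 tcp [0.6039 0.2063 0.0651] ytool 0.1657 gap 1.0 F [-0.6 -0.1  0.1] q6 -0.01
```

>>> send_rows(commands=[{"delta_pos":[0.2,0.7,-1.5],"yaw":0.01},{"delta_pos":[0,0,-1.5],"yaw":0},{"delta_pos":[0,0,-0.4],"yaw":0},{"delta_pos":[0,0,0],"yaw":0}])

```text
t: 3.7
tcp_pos: [0.6077, 0.2128, 0.032]
tool_rot: [0.643, 0.766, -0.0, 0.001]
force: [0.4, -0.1, 0.1]
finger_gap: 0.997
```

```bash
python3 -c "from h import *;st()"
```

```text
t 3.7 tcp [0.6077 0.2128 0.032 ] ytool 0.1746 gap 0.997 F [ 0.4 -0.1  0.1] q6 -0.01
```

>>> send_rows(commands=[{"delta_pos":[0,0,0],"yaw":0},{"delta_pos":[0,0,0],"yaw":0},{"delta_pos":[0,0,0],"yaw":0},{"delta_pos":[0,0,0],"yaw":0},{"delta_pos":[0,0,0],"yaw":0},{"delta_pos":[0,0,0],"yaw":0},{"delta_pos":[0,0,0],"yaw":0},{"delta_pos":[0,0,0],"yaw":0}], grip=1, force=60)

```text
t: 4.7
tcp_pos: [0.607, 0.2129, 0.0339]
tool_rot: [0.643, 0.766, -0.001, 0.001]
force: [-1.6, 0.0, 0.9]
finger_gap: 0.279
```

```bash
python3 -c "from h import *;st()"
```

```text
t 4.7 tcp [0.607  0.2129 0.0339] ytool 0.1751 gap 0.279 F [-1.6  0.   0.9] q6 -0.01
```

>>> send_rows(commands=[{"delta_pos":[0,0,2],"yaw":0},{"delta_pos":[0,0,3],"yaw":0},{"delta_pos":[0,0,3],"yaw":0},{"delta_pos":[-0.6,-4,1],"yaw":-0.049},{"delta_pos":[-0.6,-4,0],"yaw":-0.049},{"delta_pos":[-0.6,-4,0],"yaw":-0.049},{"delta_pos":[-0.6,-4,0],"yaw":-0.049},{"delta_pos":[-0.6,-4,0],"yaw":-0.049},{"delta_pos":[-0.6,-3,0],"yaw":-0.049},{"delta_pos":[0,0,0],"yaw":0}])

```text
t: 5.95
tcp_pos: [0.5767, -0.0233, 0.1401]
tool_rot: [0.75, 0.661, 0.007, 0.01]
force: [0.5, 0.2, -0.4]
finger_gap: 0.278
```

Run:
```python
from h import *
p,a=st()
t=manip.snapshot('top'); s=manip.snapshot('scene')
cv2.imwrite('pics/t3.png',t);cv2.imwrite('pics/s3.png',s)
f=lambda im,n:(lambda u,v:(print(n,u,v),cv2.resize(im[v:v+110,u:u+110],None,fx=3.6,fy=3.6,interpolation=cv2.INTER_CUBIC))[1])(*[int(max(0,min(l-110,c-55))) for c,l in zip(proj(n,p),(560,420))])
cv2.imwrite('pics/c3.png',np.clip(np.hstack([f(t,'top'),f(s,'scene')]).astype(float)*1.7,0,255).astype(np.uint8))
```

```text
t 5.95 tcp [ 0.5767 -0.0233  0.1401] ytool -0.1261 gap 0.278 F [ 0.5  0.2 -0.4] q6 -0.11
top 293 134
scene 202 182
```

View pics/c3.png

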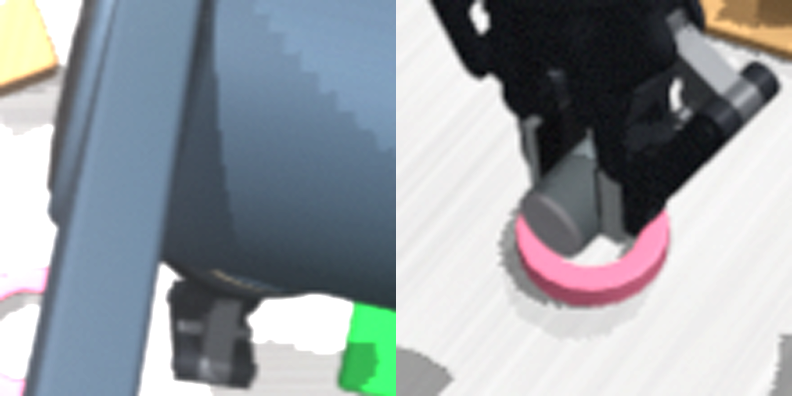

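Crop: the cell is held with its flat end toward the scene camera, face centre at about crop (562,222). The top view is blocked by the arm. From the flat face I work out how the cell sits in the grip.

```bash
python3 - <<'E'
from h import *
p,a=st(); s=manip.sense()
p=np.array([.5767,-.0233,.1401]);a=-.1261
ax=np.array([-np.sin(a),np.cos(a),0])
from scipy.optimize import lstsq if False else None
E
python3 - <<'E'
from h import *
from scipy.optimize import least_squares
p=np.array([.5767,-.0233,.1401]);a=-.1261
ax=np.array([-np.sin(a),np.cos(a),0]); uv=np.array([248.1,243.7])
f=lambda v: proj('scene',p-ax*(.025-v[0])+[0,0,v[1]])-uv
r=least_squares(f,[0,.01]); print('along,dz',r.x)
st()
# bay check from scene
b=np.array([.547,-.155,.042]);y=np.array([.213,.977,0]);x=np.array([.977,-.213,0]);z=np.array([0,0,1])
for n,q in dict(lipL=(-9,17,25),lipR=(9,17,25),postR=(9,33,25),postL=(-9,33,25),pTL=(-13,-21,58),pTR=(13,-21,58)).items(): print(n,[proj(c,b+(x*q[0]+y*q[1]+z*q[2])/1000).round(1) for c in('scene','top')])
E
```

```text
along,dz [0.00829433 0.0055371 ]
t 6.05 tcp [ 0.5769 -0.0212  0.1399] ytool -0.1234 gap 0.277 F [ 0.5  0.5 -0.9] q6 -0.11
lipL [array([182.9, 324.6]), array([419.4, 215.8])]
lipR [array([192.2, 334.5]), array([421.8, 204. ])]
postR [array([202.7, 325.7]), array([411.1, 201.8])]
postL [array([193.4, 316. ]), array([408.7, 213.7])]
pTL [array([149.2, 331. ]), array([451.5, 223.5])]
pTR [array([163. , 346.6]), array([455.1, 205.5])]  File "<stdin>", line 5
    from scipy.optimize import lstsq if False else None
                                     ^^
SyntaxError: invalid syntax
```

>>> send_rows(commands=[{"delta_pos":[-0.8,-3,-1],"yaw":-0.03},{"delta_pos":[-0.8,-3,-1],"yaw":-0.03},{"delta_pos":[-0.6,-2.5,-1],"yaw":-0.02},{"delta_pos":[-0.2,-1,-0.5],"yaw":-0.01},{"delta_pos":[0,0,0],"yaw":0},{"delta_pos":[0,0,0],"yaw":0},{"delta_pos":[0,0,0],"yaw":0}])

```text
t: 6.92
tcp_pos: [0.5565, -0.1095, 0.107]
tool_rot: [0.775, 0.632, 0.009, 0.012]
force: [1.0, 0.3, -0.8]
finger_gap: 0.279
```

Run:
```python
from h import *
p,a=st(); ax=np.array([-np.sin(a),np.cos(a),0]); print(manip.sense()['tool_rot'])
s=manip.snapshot('scene'); cv2.imwrite('pics/s4.png',s); st()
u,v=[int(c) for c in proj('scene',p)]; x0,y0=u-65,v-60; print(x0,y0)
c=cv2.resize(s[y0:y0+100,x0:x0+130],None,fx=6,fy=6,interpolation=cv2.INTER_CUBIC); cv2.imwrite('pics/c4.png',np.clip(c.astype(float)*1.8,0,255).astype(np.uint8))
for q in [(0,.008),(.008,.006)]: print(q,(proj('scene',p-ax*(.025-q[0])+[0,0,q[1]])-[x0,y0])*6)
```

```text
t 6.92 tcp [ 0.5565 -0.1095  0.107 ] ytool -0.2023 gap 0.279 F [ 1.   0.3 -0.8] q6 -0.2
[0.77481271 0.63200408 0.00936974 0.01217899]
t 6.97 tcp [ 0.5565 -0.1095  0.107 ] ytool -0.2023 gap 0.279 F [-0.5 -0.3 -0.1] q6 -0.2
137 237
(0, 0.008) [284.34237038 425.14064994]
(0.008, 0.006) [319.25754009 403.02324388]
```

View pics/c4.png

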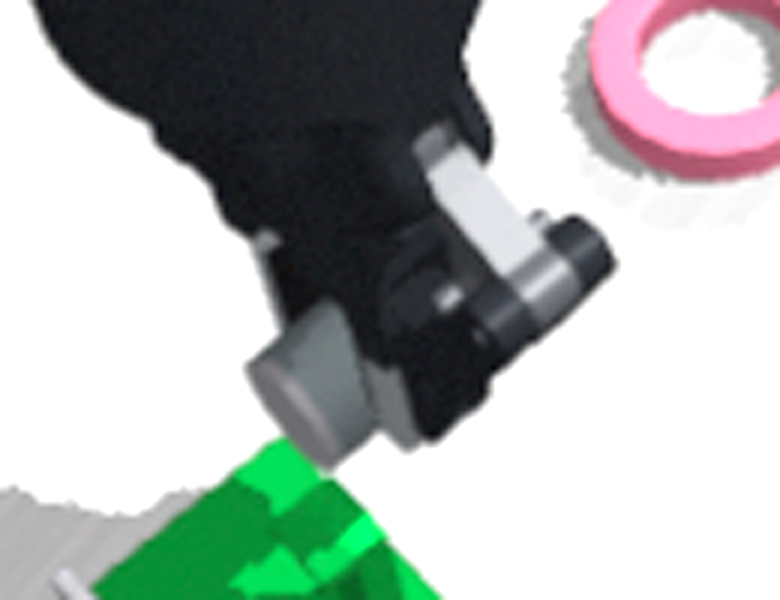

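Crop: flat-face centre at about (290,418), which matches the prediction for cell = TCP + 8.5 mm in z and about 1 mm toward the nub. The 1.7° tool tilt is pure roll about the cell axis, so it does no harm. In the bay frame the cell is at x≈0, y≈+47 mm. I go to entry height and approach the plate.

>>> send_rows(commands=[{"delta_pos":[0,0,-1.5],"yaw":-0.013},{"delta_pos":[0,0,-1.3],"yaw":0},{"delta_pos":[-0.2,-1,0],"yaw":0},{"delta_pos":[-0.2,-1,0],"yaw":0},{"delta_pos":[-0.2,-1,0],"yaw":0},{"delta_pos":[0,0,0],"yaw":0},{"delta_pos":[0,0,0],"yaw":0}])

```text
t: 7.85
tcp_pos: [0.5501, -0.142, 0.0771]
tool_rot: [0.779, 0.626, 0.009, 0.012]
force: [-0.5, -0.1, -0.2]
finger_gap: 0.278
```

```bash
cat >> h.py <<'E'
B=np.array([.547,-.155,.042]); YA=np.array([.213,.977,0]); XA=np.array([.977,-.213,0])
def bst():
    p,a=st(); d=p-B; print('cell in bay mm: x %.1f y %.1f z %.1f yawerr %.3f'%(d@XA*1e3,d@YA*1e3+1,d[2]*1e3+8.5,a+.2147), 'Fy %.1f'%(manip.sense()['force']@YA))
E
python3 -c "from h import *;bst()"
```

```text
t 7.85 tcp [ 0.5501 -0.142   0.0771] ytool -0.2168 gap 0.278 F [-0.5 -0.1 -0.2] q6 -0.24
cell in bay mm: x 0.3 y 14.3 z 43.6 yawerr -0.002 Fy -0.2
```

>>> send_rows(commands=[{"delta_pos":[-0.15,-0.7,0],"yaw":0},{"delta_pos":[-0.15,-0.7,0],"yaw":0},{"delta_pos":[0,0,0],"yaw":0},{"delta_pos":[0,0,0],"yaw":0}])

```text
t: 8.35
tcp_pos: [0.5472, -0.1562, 0.0774]
tool_rot: [0.779, 0.626, 0.01, 0.012]
force: [1.3, 1.4, -0.8]
finger_gap: 0.278
```

```bash
python3 -c "from h import *;bst()"
```

```text
t 8.35 tcp [ 0.5472 -0.1562  0.0774] ytool -0.2166 gap 0.278 F [ 1.3  1.4 -0.8] q6 -0.27
cell in bay mm: x 0.4 y -0.1 z 43.9 yawerr -0.002 Fy 1.7
```

>>> send_rows(commands=[{"delta_pos":[-0.15,-0.65,0],"yaw":0},{"delta_pos":[-0.15,-0.65,0],"yaw":0},{"delta_pos":[0,0,0],"yaw":0},{"delta_pos":[0,0,0],"yaw":0}])

```text
t: 8.85
tcp_pos: [0.5442, -0.1683, 0.0774]
tool_rot: [0.779, 0.626, 0.011, 0.012]
force: [0.5, 3.5, -1.1]
finger_gap: 0.279
```

Run:
```python
from h import *
bst()
s=manip.snapshot('scene'); c=cv2.resize(s[270:400,90:240],None,fx=5,fy=4.6,interpolation=cv2.INTER_CUBIC) if 0 else cv2.resize(s[270:390,90:240],None,fx=5,fy=5,interpolation=cv2.INTER_CUBIC)
cv2.imwrite('pics/c5.png',np.clip(c.astype(float)*1.8,0,255).astype(np.uint8))
```

```text
t 8.85 tcp [ 0.5442 -0.1683  0.0774] ytool -0.217 gap 0.279 F [ 0.5  3.5 -1.1] q6 -0.3
cell in bay mm: x 0.1 y -12.6 z 43.9 yawerr -0.002 Fy 3.5
```

View pics/c5.png

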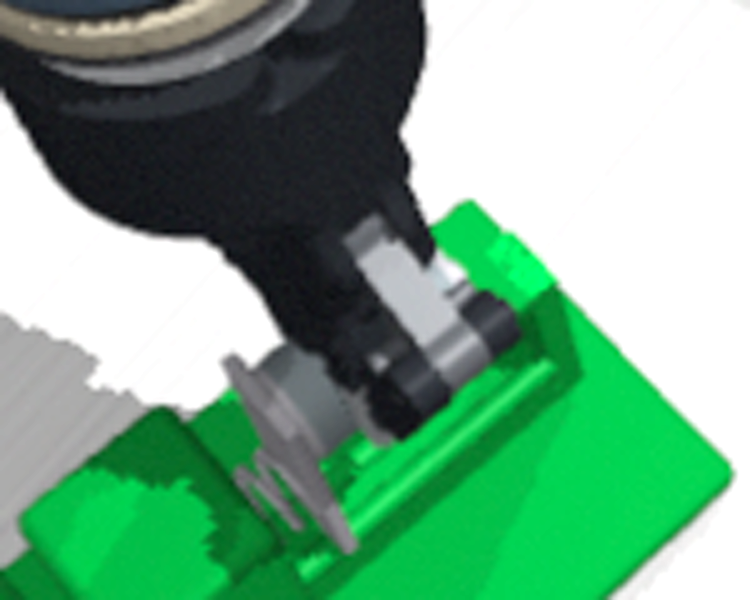

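Crop: the cell's flat end presses the plate (plate about (290,450), spring compressed) and the nub end is short of the lip at about (520,260). The force of 3.5 N means about 15 mm of travel. I push 1.5 mm more for margin, then lower.

>>> send_rows(commands=[{"delta_pos":[-0.04,-0.17,0],"yaw":0},{"delta_pos":[0,0,0],"yaw":0},{"delta_pos":[0,0,-0.6],"yaw":0},{"delta_pos":[0,0,-0.6],"yaw":0},{"delta_pos":[0,0,0],"yaw":0}])

```text
t: 9.52
tcp_pos: [0.5432, -0.1692, 0.0642]
tool_rot: [0.779, 0.627, 0.01, 0.011]
force: [1.0, 3.0, -1.4]
finger_gap: 0.277
```

```bash
python3 -c "from h import *;bst()"
```

```text
t 9.53 tcp [ 0.5432 -0.1692  0.0642] ytool -0.2164 gap 0.277 F [ 1.   3.  -1.4] q6 -0.3
cell in bay mm: x -0.7 y -13.7 z 30.7 yawerr -0.002 Fy 3.1
```

>>> send_rows(commands=[{"delta_pos":[0.05,0,-0.6],"yaw":0},{"delta_pos":[0,0,-0.6],"yaw":0},{"delta_pos":[0,0,0],"yaw":0}])

```text
t: 9.9
tcp_pos: [0.5434, -0.169, 0.051]
tool_rot: [0.779, 0.627, 0.01, 0.01]
force: [1.2, 3.5, -2.0]
finger_gap: 0.279
```

```bash
python3 -c "from h import *;bst()"
```

```text
t 9.9 tcp [ 0.5434 -0.169   0.051 ] ytool -0.2164 gap 0.279 F [ 1.2  3.5 -2. ] q6 -0.3
cell in bay mm: x -0.6 y -13.5 z 17.5 yawerr -0.002 Fy 3.7
```

>>> send_rows(commands=[{"delta_pos":[0,0,-0.6],"yaw":0},{"delta_pos":[0,0,-0.5],"yaw":0},{"delta_pos":[0,0,0],"yaw":0}])

```text
t: 10.28
tcp_pos: [0.5434, -0.1691, 0.0392]
tool_rot: [0.779, 0.627, 0.01, 0.01]
force: [0.3, 3.6, -1.9]
finger_gap: 0.277
```

```bash
python3 -c "from h import *;bst()"
```

```text
t 10.28 tcp [ 0.5434 -0.1691  0.0392] ytool -0.2163 gap 0.277 F [ 0.3  3.6 -1.9] q6 -0.3
cell in bay mm: x -0.5 y -13.5 z 5.7 yawerr -0.002 Fy 3.6
```

>>> send_rows(commands=[{"delta_pos":[0,0,-0.25],"yaw":0},{"delta_pos":[0,0,0],"yaw":0},{"delta_pos":[0.1,0.5,0],"yaw":0},{"delta_pos":[0.1,0.5,0],"yaw":0},{"delta_pos":[0,0,0],"yaw":0}])

```text
t: 10.9
tcp_pos: [0.5456, -0.1591, 0.0366]
tool_rot: [0.779, 0.627, 0.01, 0.011]
force: [0.1, 1.6, -0.3]
finger_gap: 0.278
```

```bash
python3 -c "from h import *;bst()"
```

```text
t 10.9 tcp [ 0.5456 -0.1591  0.0366] ytool -0.2157 gap 0.278 F [ 0.1  1.6 -0.3] q6 -0.28
cell in bay mm: x -0.5 y -3.3 z 3.1 yawerr -0.001 Fy 1.6
```

>>> send_rows(commands=[{"delta_pos":[0.02,0.12,-0.1],"yaw":0},{"delta_pos":[0.02,0.12,-0.15],"yaw":0},{"delta_pos":[0,0,0],"yaw":0}])

```text
t: 11.28
tcp_pos: [0.5465, -0.1573, 0.0343]
tool_rot: [0.779, 0.627, 0.01, 0.012]
force: [0.2, 1.4, -0.4]
finger_gap: 0.277
```

```bash
python3 -c "from h import *;bst()"
```

```text
t 11.28 tcp [ 0.5465 -0.1573  0.0343] ytool -0.2154 gap 0.277 F [ 0.2  1.4 -0.4] q6 -0.28
cell in bay mm: x 0.0 y -1.3 z 0.8 yawerr -0.001 Fy 1.4
```

>>> send_rows(commands=[{"delta_pos":[0,0,0],"yaw":0},{"delta_pos":[0,0,0],"yaw":0},{"delta_pos":[0,0,0],"yaw":0},{"delta_pos":[0,0,0],"yaw":0},{"delta_pos":[0,0,0],"yaw":0}], grip=-0.2)

```text
t: 11.9
tcp_pos: [0.5472, -0.1588, 0.0348]
tool_rot: [0.779, 0.627, 0.01, 0.013]
force: [-0.8, 0.2, 0.0]
finger_gap: 0.602
```

```bash
python3 -c "from h import *;bst()"
```

```text
t 11.9 tcp [ 0.5472 -0.1588  0.0348] ytool -0.2153 gap 0.602 F [-0.8  0.2  0. ] q6 -0.28
cell in bay mm: x 1.1 y -2.7 z 1.3 yawerr -0.001 Fy 0.1
```

Released, with no force left on the tool. I raise the arm straight up, then back away so both cameras can see.

>>> send_rows(commands=[{"delta_pos":[0,0,1.5],"yaw":0},{"delta_pos":[0,0,2.5],"yaw":0},{"delta_pos":[0,0,4],"yaw":0},{"delta_pos":[0,0,4],"yaw":0},{"delta_pos":[-1,4,2],"yaw":0},{"delta_pos":[-1,5,0],"yaw":0},{"delta_pos":[-1,5,0],"yaw":0},{"delta_pos":[-1,5,0],"yaw":0},{"delta_pos":[-1,5,0],"yaw":0},{"delta_pos":[0,3,0],"yaw":0}])

```text
t: 13.15
tcp_pos: [0.4974, 0.1154, 0.1899]
tool_rot: [0.781, 0.624, 0.015, 0.019]
force: [-0.1, -0.2, 0.6]
finger_gap: 0.599
```

Run:
```python
from h import *
st(); t=manip.snapshot('top'); s=manip.snapshot('scene')
f=lambda im,x,y:cv2.resize(im[y:y+80,x:x+100],None,fx=4,fy=4,interpolation=cv2.INTER_CUBIC)
cv2.imwrite('pics/c6.png',np.clip(np.hstack([f(t,395,170),f(s,120,300)]).astype(float)*1.6,0,255).astype(np.uint8))
Z=np.array([0,0,1])
for n,q in dict(flatTop=(0,-25,13),nubendTop=(0,22.5,13),plateTL=(-13,-25,58),plateTR=(13,-25,58),plateTL0=(-13,-21,58),cR=(13,0,0),cL=(-13,0,0)).items():
    w=B+(XA*q[0]+YA*q[1]+Z*q[2])/1e3; print(n,((proj('top',w)-[395,170])*4).round(),((proj('scene',w)-[120,300])*4+[400,0]).round())
```

```text
t 13.15 tcp [0.4974 0.1154 0.1899] ytool -0.2216 gap 0.599 F [-0.1 -0.2  0.6] q6 0.25
flatTop [204. 184.] [563. 230.]
nubendTop [ 79. 158.] [690. 124.]
plateTL [237. 216.] [505. 133.]
plateTR [252. 144.] [560. 196.]
plateTL0 [226. 214.] [517. 124.]
cR [135. 138.] [664. 220.]
cL [122. 204.] [612. 163.]
```

View pics/c6.png

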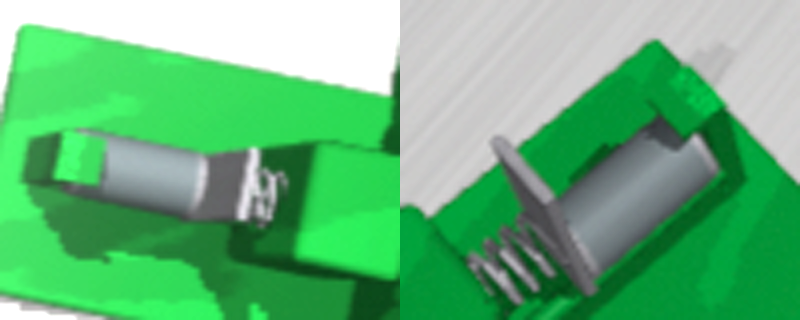

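Crop: the cell lies in line in the bay. Its nub end is under the lip at about (80,158). The flat end is at (203,185), where I predicted (204,184) for home, and it rests on the pushed-back plate. Its sides also match the home outline, so I hand in.

```bash
python3 -c "from h import *;st();print(manip.sign_off())"
```

```text
t 13.25 tcp [0.4982 0.116  0.19  ] ytool -0.2191 gap 0.601 F [ 0.4  0.1 -0.2] q6 0.25
the job is handed in; nothing more can be done
None
```

The fattest grey battery is loaded in the green dispenser's bay, and I handed the job in at about 13.3 s of the 40 s allowed.

**What I did:** I gripped the battery on the maple caddy and pressed its flat end against the spring plate while it was still above the lip. The 3.5 N on the wrist there means the plate was back about 15 mm. I then lowered it past the lip, moved it toward the post and let go. Both wrist and finger forces stayed low throughout.

**Last checks:**
- **Position:** in the final top and scene pictures the battery lies in line on the rails with its nub end under the lip. The flat end showed at pixel (203,185) against a predicted (204,184) for fully home.
- **Spring:** the plate is visibly pushed back with the flat end on it. I did not read its travel directly.
- **Robot:** the arm is clear of everything, with no force on the tool.

**Disagreements:**
- **Grip estimate:** one estimate of the battery's place in the grip, taken just after a fast move, was about 8 mm off along the axis. A repeat at rest gave about 1 mm, and I used that one.
- **Tool tilt:** the tool was tilted about 1.7°, but only as roll about the battery's own axis, so it did not affect the fit.

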